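Centre the wobbly rook on the tin

ROBOT

A 6-joint arm with a two-finger parallel gripper is mounted at the origin on the work surface. World frame = base frame: x ahead of the robot, y to its left, z up, the work surface at z = 0. Lengths are in m, angles in rad, forces in N, time in s.
With the tool pointing down it reaches from about 0.225 to 0.875 m from the base axis. Payload 3.4 kg.
Tool frame: the origin (TCP) lies at the very end of the fingers, on their centre line; the grasp point (between the pads) lies 19 mm behind it; z points along the fingers, y is the line along which they close (so a half turn about z gives the same grasp; the last joint's range is limited). The gripper opens to 85 mm and grips with 20 to 120 N. Pads are 22 mm wide; open, the fingers measure 114 mm over their backs; the gripper's body (76 mm by 85 mm) begins 54 mm behind the grasp point. The pads swing forward as they close: fully open they stand 13 mm farther back than shut.
Start: joints at [1.08, 0.276, 1.505, -0, 1.361, -0.121], TCP at [0.208, 0.536, 0.231] pointing down, gripper open.
Joint ranges: [-2.89, 2.89], [-0.75, 2.08], [0.22, 2.7], [-1.18, 4.32], [0.11, 2.71], [-2.7, 2.7]. Speed limits (rad/s): [2.57, 2.57, 3.14, 3.14, 3.14, 3.14].

INTERFACE

Orientations are given as a unit quaternion [w, x, y, z].
In Python, from rig import readout, vision, manip gives the robot as it stands.
- The arm moves only by the shell command python3 -m handwheel 'ROWS' [FORCE]. ROWS is JSON, a list of rows, each a list of 3 entries, a list of its own where there are three numbers: the shift along the tool's x, y, z in mm, then the turn, a rotation vector about the tool's x, y, z in units of 6 degrees (1.0 is 6 degrees), then the closure, from -1 (fully open) to 1 (shut), so that 0 is half open. A call has 1 to 20 rows; each row shifts and turns the commanded pose from where the row before left it, along the tool's axes as they then stand; what a row does not reach is not made up. A row lasts 1/8 s, in which the tool goes at most 62.5 mm and 10.7 degrees, less where a joint would pass 70% of its speed; a pose out of reach is approached as far as the arm can. A call is refused whole if a number of a shift passes 62.5 or a number of a turn 1, either way. A call with a gripper value outside its range is refused whole. The fingers move at their own pace and stop on an object; FORCE is the grip in N (left out, the last holds). Time passes only in rows, so rows that do not move let the fingers close. It gives the time, the measured TCP pose, the force, the opening and the grip force at its end, in the units of the state.
- readout.get_state(): the state, without advancing time (a new reading comes with each control period).
- vision.get_image(name): name is "scene" or "top" or "wrist"; returns the picture (480x640x3 uint8, blue, green, red); there is no depth.
- vision.camera_params(name): a dict with "intrinsics" (3x3 intrinsics, pixels), "dist" ([k1, k2, p1, p2, k3] as OpenCV has them; the pictures are not rectified), "rvec" (rotation vector, rad) and "tvec" (3), from world to camera coordinates, as OpenCV has them; the wrist camera has in their place "hand_eye" (4x4, takes a point from camera to tool coordinates, whose origin is the TCP and whose axes are the flange's). Camera axes: x right, y down, z forward; pixel columns grow to the right and rows downward; lengths in m; the calibration is good to about 2 mm. A picture is of the moment at which its call begins: read the wrist's pose just before it. camera_params takes no time and is no camera call.
- manip.sign_off(): hands the job in; it is judged then, once.
The state is a dict: "clock": time; "qpos": joint angles; "qd": joint speeds; "effort": joint torques, N m; "position": TCP position; "ee_rot": TCP orientation; "contact_force": force on the tool from outside, world axes, zero at the start; "moment": the same for the moment, N m; "width": finger opening in m; "gripper_force": force on a finger pad.
Only numpy, scipy, OpenCV 4.12 (cv2) and the standard library are available. Lean on these libraries where they do the work, as an engineer would, in place of code of your own. Each camera call takes 0.05 s, during which the arm holds its last target. There are 200 camera calls.

TASK

The wooden rook stands well off to one side on the lid of the steel tin: with light taps or nudges of a fingertip, slide it to the middle of the lid so that it stands upright and centred there. Be gentle: never grip or lift it, tip it over or knock it off, leave the tin where it stands, and do not disturb the dice cup, the pawn or the pegboard.

Things in the scene. Friction and masses are not known exactly. Their poses are not given: they have to be found in the camera images.
- rook: Brown wooden chess rook, 45 g, loose, 56 mm high. Flat foot only 22 mm across; above it the underside slopes out to a 36 mm flange, its widest part, upright from 3 to 11 mm above the underside; neck 19 mm, crown 29 mm across. Slides if pushed on the flange, tips if pushed higher. Starts 16 to 22 mm off the lid's middle, in any direction. Origin: centre of the underside; z up its axis.
- tin: Stainless steel tin with closed screw-top lid, 0.42 kg, loose on the lower shelf: 80 mm high, body 61 mm across, lid 64 mm (66 mm over the ribs), flat on top, with a blue disc 44 mm across printed in its middle (flush). Origin: centre of the underside; z up.
- lid_centre (a point): The middle of the tin's lid, on its flat top surface, 80 mm above the tin's underside.
- dice_cup: Red silicone dice cup, loose, open upward, 76 mm across the mouth, 85 mm high, on the lower shelf to one side of the tin; a bystander. Origin: centre of the underside.
- pawn: Pale wooden chess pawn, loose, 32 mm across and 48 mm high, on the lower shelf on the other side of the tin; a bystander. Origin: centre of the underside.
- pegboard: Clear plastic pegboard lying flat on the upper shelf, 140 mm (x) by 200 mm (y) by 14 mm, with coloured pegs standing 22 mm above it; a bystander. Origin: centre of the underside.
- shelves: Fixed: two oak shelves on a low wall, axes as the world's. Lower: 240 (x) by 560 mm (y), top 40 mm above the work surface, middle at x +10 mm, y 0 from the origin. Upper: 220 by 280 mm, top at 120 mm, middle at x +20, y +430 mm. Wall: x +123 to +187 mm, y -365 to +625 mm, 72 mm high behind the lower shelf, 122 mm behind the upper. Origin: on the work surface.
Not all that is in view belongs to the job. What is meant by the tin is not yellow, and is the larger of those in its own colour.

How it is judged:
At the end, for the whole second after the job is handed in: The rook stands still and upright (within 0.06 rad) on the lid, its axis within 5 mm of the lid's middle; the tin is upright (within 0.04 rad) and within 8 mm of where it started, and the dice cup, pawn and pegboard within 15 mm (horizontal distance between rook and lid_centre below 0.005 m and z of rook in the frame of lid_centre between -0.003 and 0.003 m and angle between rook's own z axis and vertical below 0.06 rad and angle between tin's own z axis and vertical below 0.04 rad and linear speed of rook below 0.01 m/s and distance of tin from where it was at the start of the episode below 0.008 m and distance of each of dice_cup, pawn, pegboard from where it was at the start of the episode below 0.015 m); the robot touches nothing.
It fails at once if the rook is lifted off the lid (underside more than 10 mm above it) (z of rook in the frame of lid_centre above 0.01 m).
It fails at once if the rook is tipped over or knocked off (leans more than 0.5 rad, or drops 10 mm below the lid) (angle between rook's own z axis and vertical above 0.5 rad or z of rook in the frame of lid_centre below -0.01 m).
It fails at once if the rook is pushed hard or squeezed (more than 5 N from the fingers) (contact force between the fingers and rook above 5 N).
It fails at once if the tin is shoved, lifted or tipped (moves more than 8 mm or leans more than 0.1 rad) (distance of tin from where it was at the start of the episode above 0.008 m or angle between tin's own z axis and vertical above 0.1 rad).
It fails at once if the dice cup, pawn or pegboard is disturbed (moves more than 15 mm) (distance of any of dice_cup, pawn, pegboard from where it was at the start of the episode above 0.015 m).
It also fails if it takes over 48 s, if anything falls off the work surface, if the arm or the gripper's body presses on something with over 40 N, if the wrist force passes 120 N, or if a joint passes its speed limit or range.

## Working session

There is one attempt and no reset: what is moved stays moved. The work goes in short steps, Python scripts to look and compute and a shell command to move; the robot and the scene stay as the last step left them, time stands still between calls to the robot, and variables do not carry over. Pictures are saved under pics/ and viewed, at most 10 in all, crops included, and the job is handed in when it is done.

```bash
ls; mkdir -p pics; python3 - <<'E'
from rig import readout, vision
import cv2, numpy as np
s=readout.get_state(); print({k:np.round(v,4).tolist() for k,v in s.items()})
for n in ("scene","top","wrist"):
    im=vision.get_image(n); cv2.imwrite(f"pics/{n}0.png",im)
    p=vision.camera_params(n); print(n,{k:np.round(v,4).tolist() for k,v in p.items()})
E
```

```text
pics
{'clock': 0.0, 'qpos': [1.08, 0.2766, 1.5061, 0.0, 1.3607, -0.121], 'qd': [-0.0008, -0.0001, 0.0002, -0.0009, 0.0014, 0.0005], 'effort': [0.0033, -41.6769, -24.5804, 0.0003, 0.0111, 0.0], 'position': [0.2076, 0.5357, 0.2304], 'ee_rot': [-0.0003, 0.1838, 0.983, -0.0009], 'contact_force': [-0.2831, 0.3944, 0.3339], 'moment': [0.0012, 0.0329, -0.0229], 'gripper_force': 0.0, 'width': 0.0851}
scene {'intrinsics': [[461.3657, 0.0, 322.0399], [0.0, 461.3657, 233.4849], [0.0, 0.0, 1.0]], 'dist': [-0.0185, 0.0, 0.0, 0.0, 0.0], 'rvec': [2.4456, 0.6954, -0.1993], 'tvec': [-0.5463, -0.1511, 1.1318]}
top {'intrinsics': [[522.3762, 0.0, 323.0473], [0.0, 522.3762, 237.359], [0.0, 0.0, 1.0]], 'dist': [-0.1212, 0.0, 0.0, 0.0, 0.0], 'rvec': [2.1243, -2.0942, 0.2166], 'tvec': [0.0552, 0.585, 1.1874]}
wrist {'intrinsics': [[393.2931, 0.0, 315.2745], [0.0, 393.2931, 240.1137], [0.0, 0.0, 1.0]], 'dist': [0.0194, 0.0, 0.0, 0.0, 0.0], 'hand_eye': [[-0.001, -0.9559, -0.2937, 0.0747], [1.0, -0.0008, -0.0006, 0.0005], [0.0003, -0.2937, 0.9559, -0.1432], [0.0, 0.0, 0.0, 1.0]]}
```

View pics/top0.png

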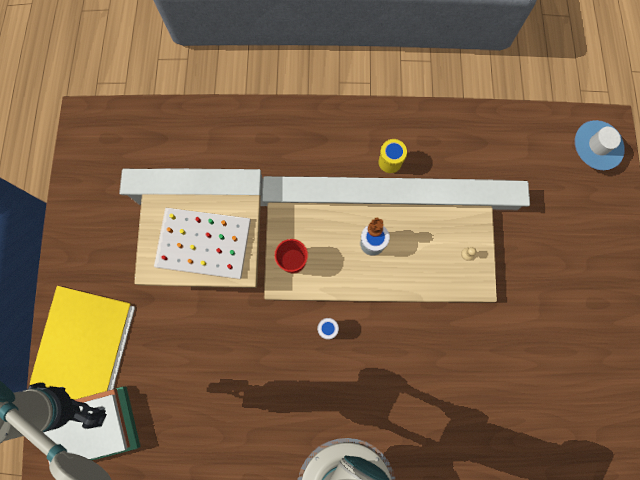

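View pics/scene0.png

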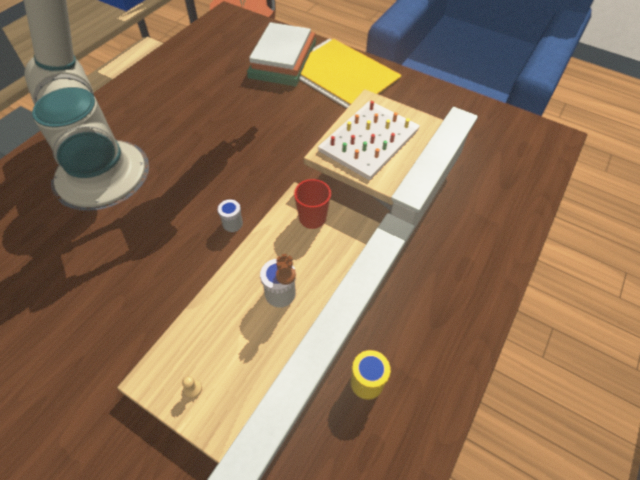

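The top view shows the larger steel tin at about (375,238), with the rook on its far (+x) side at (376,228). The small tin at (328,328) and the yellow tin at (393,155) are decoys. The cup is at (291,256), the pawn at (470,253) and the pegboard at the left.

```bash
cat > h.py <<'E'
import numpy as np, cv2
from scipy.spatial.transform import Rotation as R
from rig import readout, vision
def pose():
    s=readout.get_state(); q=s["ee_rot"]
    T=np.eye(4); T[:3,:3]=R.from_quat([q[1],q[2],q[3],q[0]]).as_matrix(); T[:3,3]=s["position"]; return T
def cam(n,T=None):
    p=vision.camera_params(n); K=np.array(p["intrinsics"]); d=np.array(p["dist"])
    if n=="wrist": C=T@np.array(p["hand_eye"])
    else:
        C=np.eye(4); Rm=cv2.Rodrigues(np.array(p["rvec"]))[0]; C[:3,:3]=Rm.T; C[:3,3]=-Rm.T@np.ravel(p["tvec"])
    return K,d,C
def back(c,px,z):
    K,d,C=c; u=cv2.undistortPoints(np.array(px,float).reshape(-1,1,2),K,d).reshape(-1,2)
    r=np.c_[u,np.ones(len(u))]@C[:3,:3].T; return C[:3,3]+r*((z-C[2,3])/r[:,2])[:,None]
def proj(c,X):
    K,d,C=c; Ci=np.linalg.inv(C)
    return cv2.projectPoints(np.array(X,float).reshape(-1,1,3),Ci[:3,:3],Ci[:3,3],K,d)[0].reshape(-1,2)
def circ(x,y,z,r,n=60):
    a=np.linspace(0,2*np.pi,n,endpoint=False); return np.c_[x+r*np.cos(a),y+r*np.sin(a),np.full(n,z)]
E
python3 - <<'E'
from h import *
c=cam("top")
print("cam",c[2][:3,3])
for n,px,z in (("tin",(375,240),.12),("rookcrown",(376.5,223),.176),("cup mouth",(291,254),.125),("pawn",(470,253),.06),("shelf BL",(265,300),.04),("shelf BR",(497,301),.04),("upper shelf BL",(136,284),.12),("wall",(262,178),.122)): print(n,np.round(back(c,px,z)[0],3))
T=pose(); print(np.round(T,3))
K,d,C=cam("wrist",T); print(np.round(C,3))
a=cv2.imread("pics/top0.png")[200:270,250:500]; b=cv2.imread("pics/scene0.png")[230:330,210:360]
cv2.imwrite("pics/crop0.png",np.vstack([cv2.resize(a[:,75:175],(700,490),interpolation=cv2.INTER_CUBIC)]))
E
```

```text
cam [0.32513918 0.05626443 1.28313742]
tin [ 0.567 -0.055  0.12 ]
rookcrown [ 0.594 -0.053  0.176]
cup mouth [0.531 0.135 0.125]
pawn [ 0.551 -0.29   0.06 ]
shelf BL [0.434 0.2   0.04 ]
shelf BR [ 0.438 -0.357  0.04 ]
upper shelf BL [0.457 0.487 0.12 ]
wall [0.711 0.208 0.122]
[[-0.932  0.361 -0.001  0.208]
 [ 0.361  0.932 -0.001  0.536]
 [ 0.    -0.001 -1.     0.231]
 [ 0.     0.     0.     1.   ]]
[[ 0.362  0.891  0.273  0.138]
 [ 0.932 -0.346 -0.108  0.563]
 [-0.002  0.294 -0.956  0.374]
 [ 0.     0.     0.     1.   ]]
```

View pics/crop0.png

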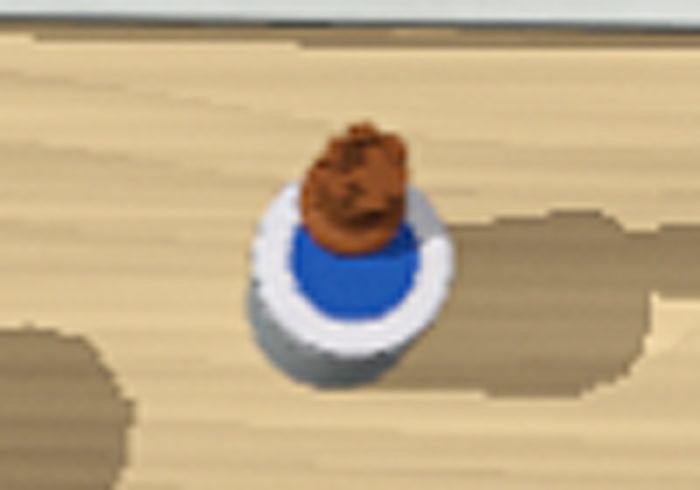

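The crop shows an upright rook on the far (+x) part of the lid. Its foot flange is about 18 mm from the middle, and the blue disc is centred near (375,238). I'll turn the tool and move to the far side above the tin, fingers still open, for a close look.

```bash
python3 -m handwheel '[[[0,0,-5],[0,0,-0.88],-1],[[0,0,-5],[0,0,-0.88],-1],[[0,0,-5],[0,0,-0.88],-1],[[0,0,-5],[0,0,-0.88],-1],[[-30,-42,0],[0,0,0],-1],[[-30,-42,0],[0,0,0],-1],[[-30,-42,0],[0,0,0],-1],[[-30,-42,0],[0,0,0],-1],[[-30,-42,0],[0,0,0],-1],[[-30,-42,0],[0,0,0],-1],[[-30,-42,0],[0,0,0],-1],[[-30,-42,0],[0,0,0],-1],[[-30,-42,0],[0,0,0],-1],[[-30,-42,0],[0,0,0],-1],[[-30,-42,0],[0,0,0],-1],[[-30,-42,0],[0,0,0],-1],[[-30,-42,0],[0,0,0],-1],[[-27,-45,0],[0,0,0],-1],[[0,0,0],[0,0,0],-1],[[0,0,0],[0,0,0],-1]]' 20
python3 - <<'E'
from h import *
T=pose(); im=vision.get_image("wrist"); np.save("T1.npy",T); cv2.imwrite("pics/w1.png",im); print(np.round(T,4)); print(readout.get_state()["clock"])
E
```

```text
clock: 2.65
position: [0.6235, -0.055, 0.2507]
ee_rot: [-0.001, 0.001, 1.0, 0.001]
contact_force: [-0.5, 0.7, -0.2]
width: 0.0851
gripper_force: 0.0
[[-1.      0.0017 -0.0017  0.6235]
 [ 0.0017  1.      0.0012 -0.055 ]
 [ 0.0017  0.0012 -1.      0.2507]
 [ 0.      0.      0.      1.    ]]
2.7
```

View pics/w1.png

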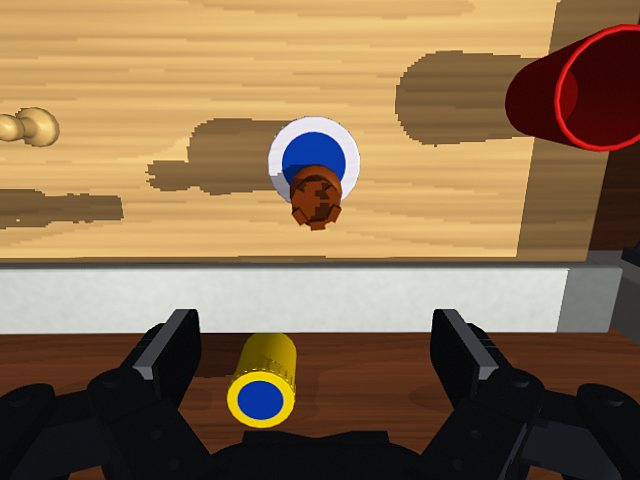

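The wrist view shows the lid at about (314,162), the rook crown at (316,203) and its flange arc near (318,168). The fingers are clear. I'll fit both by colour with the known sizes.

```bash
cat >> h.py <<'E'
from scipy.optimize import minimize, least_squares
def measure(im,T,zl=.12,g=(.575,-.055),gr=(.588,-.055)):
    c=cam("wrist",T)
    hsv=cv2.cvtColor(im,cv2.COLOR_BGR2HSV); h,s,v=[hsv[...,i].astype(int) for i in range(3)]
    roi=np.zeros(h.shape,np.uint8); cv2.fillConvexPoly(roi,np.int32(proj(c,circ(*g,zl,.05))),1); 
    roi2=np.zeros(h.shape,np.uint8); cv2.fillConvexPoly(roi2,cv2.convexHull(np.int32(np.r_[proj(c,circ(*gr,zl,.03)),proj(c,circ(*gr,zl+.056,.025))])),1)
    blue=(h>105)&(h<130)&(s>120)&(v>60)&(roi>0)
    white=(s<45)&(v>150)&(roi>0)
    brown=((h<14)|(h>170))&(s>120)&(v>30)&(roi2>0)
    k=np.ones((3,3),np.uint8)
    big=lambda m:(lambda n,l,st,_:l==1+np.argmax(st[1:,4]))(*cv2.connectedComponentsWithStats(m.astype(np.uint8)))
    brown=big(cv2.morphologyEx(brown.astype(np.uint8),cv2.MORPH_CLOSE,np.ones((5,5),np.uint8))); blue=big(blue); lid=big(white|blue|((roi>0)&brown))
    res={}
    def fitc(m,r,name):
        cs,_=cv2.findContours(m.astype(np.uint8),cv2.RETR_EXTERNAL,cv2.CHAIN_APPROX_NONE); p=max(cs,key=len).reshape(-1,2)
        near=cv2.dilate(brown.astype(np.uint8),np.ones((9,9),np.uint8))[p[:,1],p[:,0]]==0
        X=back(c,p[near],zl)[:,:2]
        f=least_squares(lambda q:np.hypot(*(X-q[:2]).T)-q[2],[*g,r],loss="soft_l1",f_scale=.0005); 
        print(name,np.round(f.x*1e3,1),"rms",np.round(np.sqrt(np.mean(f.fun**2))*1e3,2),len(X)); res[name]=f.x
    fitc(blue,.022,"blue"); fitc(lid,.032,"lid")
    def sil(q):
        m=np.zeros(h.shape,np.uint8)
        for rings in (((0,.011),(.003,.018),(.011,.018)),((.011,.018),(.02,.0095),(.045,.0095)),((.045,.0145),(.056,.0145))):
            pts=np.vstack([proj(c,circ(q[0],q[1],zl+z,r)) for z,r in rings]); cv2.fillConvexPoly(m,cv2.convexHull(np.int32(np.round(pts*16))),1,cv2.LINE_8,4)
        return m>0
    cost=lambda q:1-(sil(q)&brown).sum()/(sil(q)|brown).sum()
    f=min((minimize(cost,q0,method="Nelder-Mead",options=dict(initial_simplex=[q0,q0+[.004,0],q0+[0,.004]],xatol=1e-5)) for q0 in (np.array(gr),np.array(gr)+[.006,.003],np.array(gr)-[.006,.003])),key=lambda f:f.fun)
    print("rook",np.round(f.x*1e3,1),"1-iou",round(f.fun,3)); res["rook"]=f.x
    o=im.copy()
    for x,z,r,col in ((res["blue"],zl,.022,(0,255,0)),(res["lid"],zl,.032,(0,255,255)),(f.x,zl+.011,.018,(255,255,0)),(f.x,zl+.056,.0145,(255,0,255))):
        cv2.polylines(o,[np.int32(np.round(proj(c,circ(x[0],x[1],z,r))*16))],True,col,1,cv2.LINE_AA,4)
    u=np.int32(proj(c,[[*res["lid"][:2],zl+.02]])[0]); y0,x0=max(u[1]-75,0),max(u[0]-100,0)
    return res,cv2.resize(o[y0:y0+150,x0:x0+200],(800,600),interpolation=cv2.INTER_CUBIC)
E
python3 - <<'E'
from h import *
T=np.load("T1.npy"); r,o=measure(cv2.imread("pics/w1.png"),T); cv2.imwrite("pics/w1fit.png",o)
d=r["rook"]-(r["lid"][:2]+r["blue"][:2])/2; print("offset mm",d*1e3,np.hypot(*d)*1e3)
E
```

```text
blue [578.5 -55.9  21.4] rms 0.18 117
lid [577.9 -55.3  31.1] rms 2.51 213
rook [595.5 -54.5] 1-iou 0.093
offset mm [17.30511214  1.19280617] 17.346172280437727
```

View pics/w1fit.png

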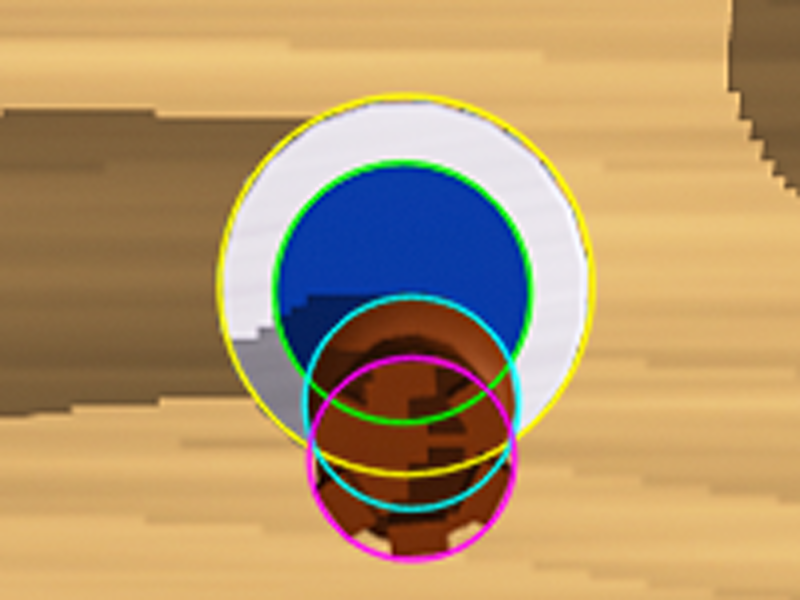

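The fit is good: disc centre (578.3, -55.8) mm and rook (595.5, -54.5) mm, so the offset is about (17.2, 1.2) mm, within the stated range. I'll set a 16 mm finger gap as a two-point cradle for the flange and descend behind the rook with clearance.

```bash
python3 -m handwheel '[[[-5,0,0],[0,0,0],0.62],[[-5.5,0.5,0],[0,0,0],0.62],[[0,0,10],[0,0,0],0.62],[[0,0,15],[0,0,0],0.62],[[0,0,15],[0,0,0],0.62],[[0,0,15],[0,0,0],0.62],[[0,0,15],[0,0,0],0.62],[[0,0,15],[0,0,0],0.62],[[0,0,15],[0,0,0],0.62],[[0,0,15],[0,0,0],0.62],[[0,0,8],[0,0,0],0.62],[[0,0,3],[0,0,0],0.62],[[0,0,0],[0,0,0],0.62],[[0,0,0],[0,0,0],0.62]]'
python3 - <<'E'
from h import *
T=pose(); im=vision.get_image("wrist"); np.save("T2.npy",T); cv2.imwrite("pics/w2.png",im)
E
```

```text
clock: 4.45
position: [0.6351, -0.0549, 0.1259]
ee_rot: [0.001, 0.001, 1.0, -0.0]
contact_force: [-0.6, -0.5, -0.5]
width: 0.0157
gripper_force: 0.0
```

View pics/w2.png

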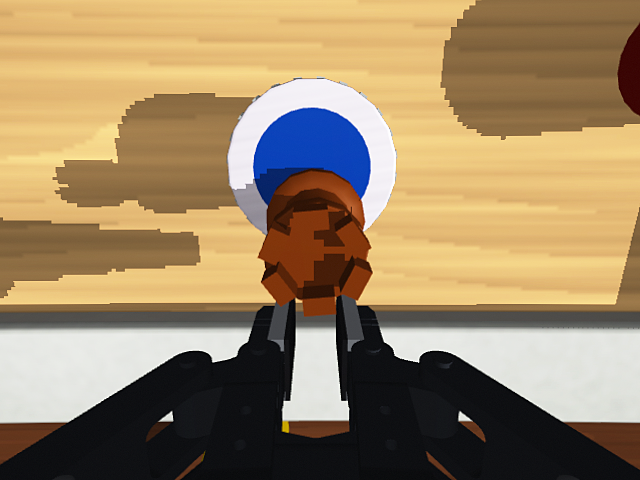

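The fingers straddle the rook's axis line (gap centre near column 318, crown near 317) and are clear behind the flange. I'll lower 1.5 mm and push slowly.

```bash
python3 -m handwheel '[[[1.5,0,0.7],[0,0,0],0.62],[[1.5,0,0.7],[0,0,0],0.62],[[1.5,0,0],[0,0,0],0.62],[[1.5,0,0],[0,0,0],0.62],[[1,0,0],[0,0,0],0.62],[[1,0,0],[0,0,0],0.62],[[1,0,0],[0,0,0],0.62],[[1,0,0],[0,0,0],0.62],[[1,0,0],[0,0,0],0.62],[[1,0,0],[0,0,0],0.62],[[1,0,0],[0,0,0],0.62],[[1,-0.1,0],[0,0,0],0.62],[[1,-0.1,0],[0,0,0],0.62],[[1,-0.1,0],[0,0,0],0.62],[[1,-0.1,0],[0,0,0],0.62],[[1,-0.1,0],[0,0,0],0.62],[[1,-0.1,0],[0,0,0],0.62],[[1,-0.1,0],[0,0,0],0.62],[[0,0,0],[0,0,0],0.62]]'
python3 - <<'E'
from h import *
T=pose(); im=vision.get_image("wrist"); cv2.imwrite("pics/w3.png",im); r,o=measure(im,T,g=(.578,-.056),gr=(.590,-.055)); cv2.imwrite("pics/w3fit.png",o); print(r["rook"]-r["blue"][:2])
E
```

```text
clock: 6.88
position: [0.6145, -0.0555, 0.1239]
ee_rot: [-0.0, 0.001, 1.0, 0.0]
contact_force: [0.4, 0.8, -0.3]
width: 0.0163
gripper_force: 0.0
blue [578.5 -56.   21.7] rms 0.11 203
lid [577.9 -55.6  31.2] rms 1.12 437
rook [588.  -54.8] 1-iou 0.072
[0.00944634 0.00120535]
```

View pics/w3fit.png

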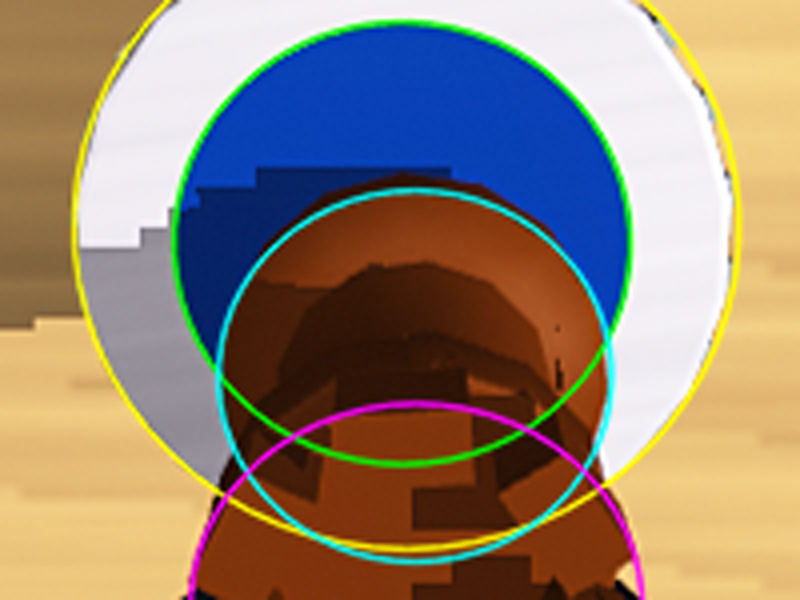

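The rook is sliding upright and now sits about 9 mm off in x and 1.2 mm in y. The tin hasn't moved. I'll continue the push for that amount, back off, rise and re-measure from above.

```bash
python3 -m handwheel '[[[1,-0.15,0],[0,0,0],0.62],[[1,-0.15,0],[0,0,0],0.62],[[1,-0.15,0],[0,0,0],0.62],[[1,-0.15,0],[0,0,0],0.62],[[1,-0.15,0],[0,0,0],0.62],[[1,-0.15,0],[0,0,0],0.62],[[1,-0.15,0],[0,0,0],0.62],[[1,-0.15,0],[0,0,0],0.62],[[1,0,0],[0,0,0],0.62],[[0,0,0],[0,0,0],0.62],[[-1,0,0],[0,0,0],0.62],[[-4,0,0],[0,0,0],0.62],[[-15,0,0],[0,0,0],0.62],[[-10,0,-20],[0,0,0],0.62],[[0,0,-40],[0,0,0],0.62],[[0,0,-40],[0,0,0],0.62],[[0,0,-26],[0,0,0],0.62],[[0,0,0],[0,0,0],0.62],[[0,0,0],[0,0,0],0.62]]'
python3 - <<'E'
from h import *
T=pose(); im=vision.get_image("wrist"); r,o=measure(im,T,g=(.578,-.056),gr=(.579,-.056)); cv2.imwrite("pics/w4fit.png",o); print(r["rook"]-r["blue"][:2])
E
```

```text
clock: 9.3
position: [0.6354, -0.0566, 0.2484]
ee_rot: [-0.001, 0.001, 1.0, 0.0]
contact_force: [-1.0, -0.2, -0.3]
width: 0.0162
gripper_force: 0.0
blue [578.3 -56.   21.4] rms 0.18 102
lid [578.2 -55.2  31.1] rms 3.0 352
rook [578.2 -56. ] 1-iou 0.092
[-7.84857841e-05 -1.63800650e-05]
```

View pics/w4fit.png

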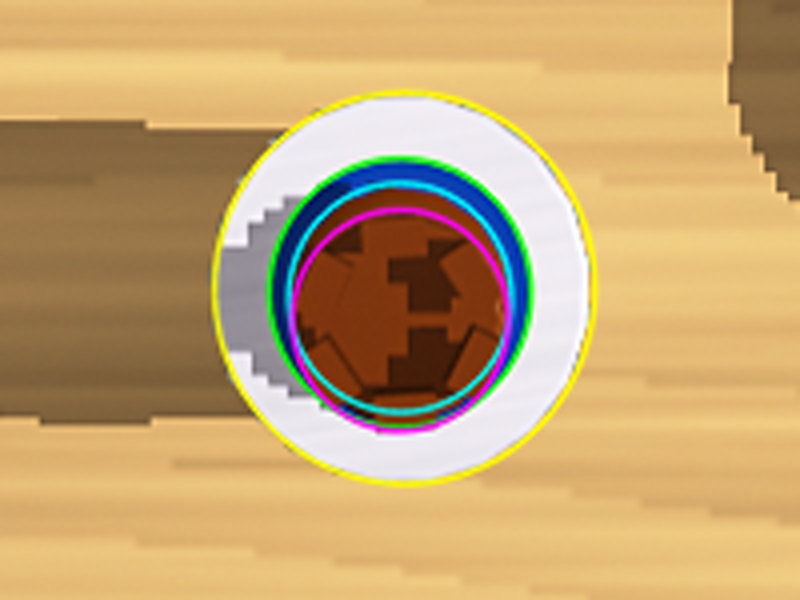

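The rook stands upright in the middle of the disc, about 0.1 mm off by the fit. The tin is unmoved and the arm is clear, so I'm handing in.

```bash
python3 -c "
from rig import manip
print(manip.sign_off())"
```

```text
the job is handed in; nothing more can be done
None
```

The job is handed in after about 9 s of robot time: by the last wrist-camera fit, the rook stands upright within about 1 mm of the lid's middle, the tin hasn't measurably moved, and the arm never went near the dice cup, pawn or pegboard; the sign-off gave no verdict.

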